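# Vent the culture bottle for the incubator

## Task

Get the rack ready for the incubator: first swing the keeper bar shut across the front of the rack until it clicks into its catch, then screw the wide cap of the taller bottle clockwise until it bottoms out, and back it off a quarter turn so that the culture can breathe. Finish while still holding the cap in the gripper at that quarter turn, and leave everything else on the bench and in the rack where it stands.

Things in the scene. Friction and masses are not known exactly. Their poses are not given: they have to be found in the camera images.
- rack: aluminium bottle rack, fixed: base 110 mm (its x) by 310 mm (its y, along the row), 8 mm thick; end plates and rear rail up to 70 mm high. Origin: centre of its underside, on the bench. Its -x side is the front, toward the robot, where the keeper bar is. Two places, at x = 5, y = +60 and -60 mm in its frame: the bottle in either, the jar in the other
- keeper (a joint): angle of the keeper bar about its upright hinge, rad: 0 = shut, along the rack's front at its stop; grows as it swings out toward the robot; from above it shuts anticlockwise. Steel bar 288 mm long, 8 thick, its top 62 mm above the bench. Friction 0.08 N m: it stays where put. In the last 0.08 rad it rides over a spring plunger (some 7 N at the knob) and past 0.04 snaps home
- keeper_hinge (a point): the keeper bar's hinge axis (vertical), at the left end of the rack's front (rack frame x = -45, y = +138 mm), 56 mm above the bench
- keeper_knob (a point): centre of the top of the upright black knob on the bar: a round peg 14 mm in diameter, from 62 to 105 mm above the bench, 138 mm from the hinge axis (middle of the bar); shut, it is between the two bottle places, 50 mm in front of the row's centre line
- bottle: the culture bottle, the taller one with the wide cap: glass, 62 mm in diameter, 92 mm to the top of its neck under the cap, keyed in its place so that it neither turns nor lifts. Origin: centre of its underside, 8 mm above the bench; z up. Its shoulder slopes in from 68 to 84 mm above its underside
- cap: the bottle's ribbed blue screw cap, round, 42 mm in diameter, 28 mm high. Origin: centre of its underside, on the bottle's axis, z up; 100 mm above the bench when fully down. This frame rises and sinks with the cap but does not turn. A raised white moulding on its top, from centre to rim, shows how it is turned. It cannot come off in this job
- cap_turn (a joint): how far the cap is unscrewed, rad: 0 = fully down, bottomed out against a hard stop; grows as the cap is unscrewed (anticlockwise from above; clockwise tightens, the usual right-hand thread). It rises 4 mm per turn, turns with about 0.08 N m of friction and stays where it is left. At the start it is 1.0 to 2.6 rad from the stop
- jar: bystander: small squat glass jar with a narrow blue cap (32 mm), 56 mm in diameter, 76 mm high, loose in the rack's other place. Origin: centre of its underside
- dish_stack: bystander: two stacked clear dishes, 90 mm in diameter, 34 mm high, beside the rack. Origin: centre of its underside
- dish: bystander: one clear dish, 90 mm in diameter, 17 mm high. Origin: centre of its underside
- pen: bystander: black pen 130 mm long, 11 mm high, along its y, behind the rack. Origin: centre of its underside
- microscope: bystander: black hand-held digital microscope standing upright, 38 mm in diameter, 100 mm high. Origin: centre of its underside
- beaker: bystander: glass beaker 70 mm in diameter, 90 mm high. Origin: centre of its underside
- sample_box: bystander: open clear box 200 by 130 by 60 mm. Origin: centre of its underside
- forceps: bystander: steel forceps lying along its x, 130 mm long, 4 mm high. Origin: centre of its underside

How it is judged:
On the way, in this order (a step that is already met when the one before it is completed fails the run):
1. the keeper bar is shut in its catch (value of joint keeper below 0.03 rad), for 0.2 s.
2. the cap is screwed down until it bottoms out, the bar still shut (value of joint keeper below 0.03 rad and value of joint cap_turn below 0.09 rad), for 0.2 s.
At the end, for the whole second after the job is handed in: The keeper bar is shut in its catch (within 0.03 rad of its stop); the cap, after being fully down (within 0.09 rad), stands still, backed off a quarter turn (1.57 rad, within 0.35), and the gripper holds it between its fingers (over 4 N, tool within 20 mm of the cap's axis) (value of joint keeper below 0.03 rad and value of joint cap_turn between 1.22 and 1.92 rad and velocity of joint cap_turn between -0.1 and 0.1 rad/s and contact force between the fingers and cap above 4 N and horizontal distance between the grasp point and cap below 0.02 m); the arm keeps its last pose, push and grip.
It fails at once if a bystander is moved more than 30 mm (distance of any of jar, dish_stack, dish, pen, microscope, beaker, sample_box, forceps from where it was at the start of the episode above 0.03 m).
It fails at once if a bystander in the rack or a standing one is tipped (angle between any of jar, microscope, beaker's own z axis and vertical above 0.5 rad).
It also fails if it takes over 67 s, if anything falls off the work surface, if the arm or the gripper's body presses on something with over 40 N, if the wrist force passes 120 N, or if a joint passes its speed limit or range.

## Robot

A 7-joint arm with a two-finger parallel gripper is mounted at the origin on the work surface. World frame = base frame: x ahead of the robot, y to its left, z up, the work surface at z = 0. Lengths are in m, angles in rad, forces in N, time in s.
With the tool pointing down it reaches from about 0.425 to 0.95 m from the base axis. Payload 16.7 kg.
Tool frame: the origin (TCP) lies at the centre of the arm's flange, where the gripper is bolted on; the fingertips stand 199 mm ahead of it and the grasp point (between the pads) lies 180 mm ahead of it; z points along the fingers, y is the line along which they close (so a half turn about z gives the same grasp; the last joint's range is limited). The gripper opens to 94 mm and grips with 3 to 60 N. Pads are 16 mm wide; open, the fingers measure 119 mm over their backs; the gripper's body (75 mm by 177 mm) begins 78 mm behind the grasp point.
Start: joints at [-1.472, 0.426, 0.074, 1.606, -0.034, 1.111, -0.067], TCP at [0.166, 0.654, 0.405] pointing down, gripper open.
Joint ranges: [-2.85, 2.85], [-0.5, 2.14], [-1.23, 1.37], [0.21, 2.46], [-1.02, 4.16], [0.16, 2.05], [-2.73, 2.73]. Speed limits (rad/s): [1.89, 1.89, 2.39, 2.39, 3.01, 3.01, 3.01].

## Interface

Orientations are given as [roll, pitch, yaw] about the fixed x, y, z axes, in that order (R = Rz(yaw) Ry(pitch) Rx(roll)).
In Python, from workcell import r, jaws, camera, get_calibration, job gives the robot as it stands. The module is installed in compiled form; this text tells all that it offers. Calls block until the motion is done:
- r.reach(position, orientation): joint-space move of the TCP to a pose.
- r.line_to(position, rotation=None, max_speed=0.15): straight line of the TCP; rotation=None keeps the orientation; max_speed is the mean speed in m/s.
- r.move_j(angles): joint-space move.
- jaws.grip(opening): finger opening in m; the grip force is fixed at half the most; returns when the fingers have stopped.
- r.hold(seconds).
- r.solve_ik(position, orientation): joint angles nearest the present ones, or None.
- camera(name): name is "scene" or "top" or "wrist"; returns the picture (480x640x3 uint8, red, green, blue); there is no depth.
- get_calibration(name): a dict with "fx", "fy", "cx", "cy" (pixels), "world_from_camera" (4x4, takes a point from camera to world coordinates). Camera axes: x right, y down, z forward; pixel columns grow to the right and rows downward; lengths in m; the calibration is good to about 2 mm. A picture is of the moment at which its call begins: read the wrist's pose just before it. get_calibration takes no time and is no camera call; for the wrist camera it gives the pose at the moment of the call.
A pose or a line that the arm cannot do raises r.MotionError and nothing moves.
- job.close_job(): hands the job in; it is judged then, once.
Readings, each from a call of its own:
- r.current_t(): time.
- r.current_qpos(): joint angles.
- r.current_joint_velocities(): joint speeds.
- r.current_tau(): joint torques, N m.
- r.current_tcp_pos(): TCP position.
- r.current_tcp_rot(): TCP orientation.
- r.current_force(): force on the tool from outside, world axes, zero at the start.
- r.current_wrist_torque(): the same for the moment, N m.
- r.current_opening(): finger opening in m.
- r.current_grasp_force(): force on a finger pad.
Only numpy, scipy, OpenCV 4.12 (cv2) and the standard library are available. Lean on these libraries where they do the work, as an engineer would, in place of code of your own. Each camera call takes 0.05 s, during which the arm holds its last target. There are 200 camera calls.

## Working session

There is one attempt and no reset: what is moved stays moved. The work goes in short steps, each a Python script; the robot and the scene stay as the last script left them, time stands still between calls to the robot, and variables do not carry over. Pictures are saved under pics/ and viewed, at most 10 in all, crops included, and the job is handed in when it is done.

```bash
mkdir -p pics; python3 - <<'E'
from workcell import *
import cv2,numpy as np
for n in ("scene","top"):
    cv2.imwrite(f"pics/{n}0.png",camera(n)[:,:,::-1]); c=get_calibration(n); print(n,c["fx"],c["cx"],c["cy"],np.round(c["world_from_camera"],3).tolist())
print(r.current_t(),r.current_tcp_pos(),r.current_tcp_rot(),r.current_opening())
E
```

```text
scene 503.8768430343832 326.77527711261934 242.83590215851288 [[-0.833, 0.287, -0.472, 1.214], [0.553, 0.449, -0.702, 0.994], [0.011, -0.846, -0.533, 0.858], [0.0, 0.0, 0.0, 1.0]]
top 540.9411459039952 317.6181446637836 235.32287679495857 [[0.015, -0.987, 0.158, 0.319], [-1.0, -0.013, 0.013, -0.062], [-0.011, -0.158, -0.987, 1.439], [0.0, 0.0, 0.0, 1.0]]
0.1 [0.16554935 0.65420816 0.40404723] [-3.14042886e+00  1.00855477e-04  2.89375874e+00] 0.09380464787577564
```

View pics/scene0.png

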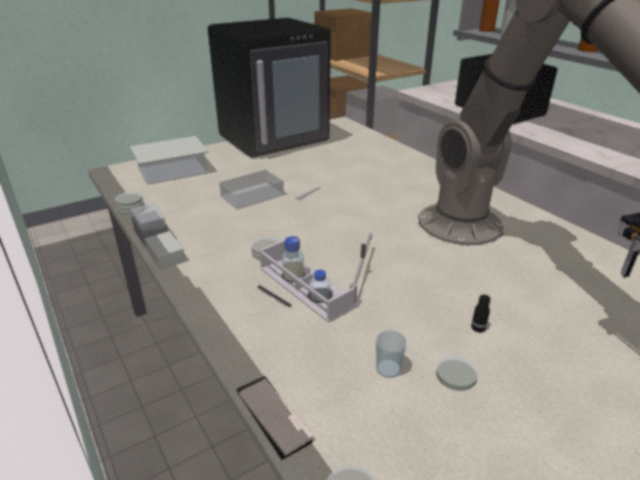

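View pics/top0.png

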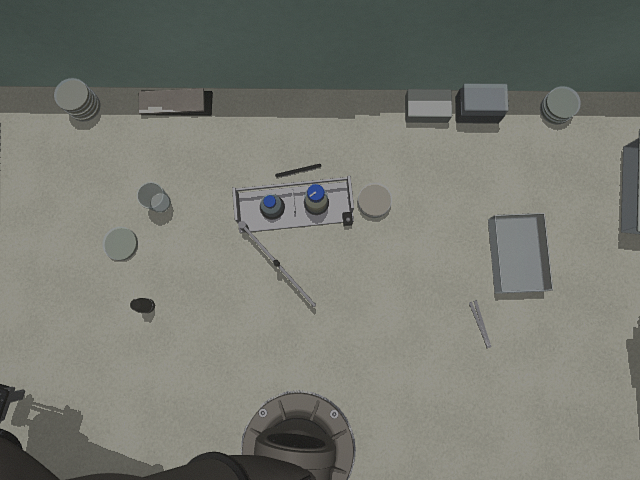

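The top view shows the bottle's wide cap at (316,192), the jar's cap at (270,201), the hinge at (242,226), the knob at (277,263) and the bar's free end at (314,308). In the scene view the cap is at (292,243) and the knob's top at about (363,245).

```bash
cat > h.py <<'E'
from workcell import *
import cv2,numpy as np
def ray(c,uv):
    T=np.array(c["world_from_camera"]); d=T[:3,:3]@[(uv[0]-c["cx"])/c["fx"],(uv[1]-c["cy"])/c["fy"],1]
    return T[:3,3],d/np.linalg.norm(d)
def onz(c,uv,z):
    o,d=ray(c,uv); return o+d*(z-o[2])/d[2]
def tri(rays):
    A=sum(np.eye(3)-np.outer(d,d) for o,d in rays); b=sum((np.eye(3)-np.outer(d,d))@o for o,d in rays)
    p=np.linalg.solve(A,b); return p,[float(np.linalg.norm(np.cross(p-o,d))) for o,d in rays]
def blobs(img,lo,hi,amin=15):
    m=cv2.inRange(cv2.cvtColor(img,cv2.COLOR_RGB2HSV),lo,hi); n,l,s,c=cv2.connectedComponentsWithStats(m)
    return m,[(int(s[i,4]),s[i,:4].tolist(),c[i].round(1).tolist()) for i in range(1,n) if s[i,4]>=amin]
BLUE=((105,140,60),(130,255,255)); 
E
python3 - <<'E'
from h import *
for n in ("scene","top"):
    im=cv2.imread(f"pics/{n}0.png")[:,:,::-1].copy(); print(n,blobs(im,*BLUE)[1])
    print([b for b in blobs(im,(0,0,0),(180,255,50),8)[1] if b[0]<300])
t=get_calibration("top"); s=get_calibration("scene")
for nm,a,b in (("cap",(316,192.5),(292,243)),("jar",(270,201.5),(320,275)),("knob",(277,263),(363,246))):
    print(nm,tri([ray(t,a),ray(s,b)]))
print("hinge",onz(t,(242,226),.062),"end",onz(t,(314,308),.062),"knob",onz(t,(277,263),.105),"cap",onz(t,(316,192),.13))
w=get_calibration("wrist"); T=np.eye(4); R=cv2.Rodrigues(np.zeros(3))[0]
from scipy.spatial.transform import Rotation as Ro
T[:3,:3]=Ro.from_euler('xyz',r.current_tcp_rot()).as_matrix(); T[:3,3]=r.current_tcp_pos()
print(w["fx"],np.round(np.linalg.inv(T)@w["world_from_camera"],3))
E
```

```text
scene [(30, [286, 238, 10, 6], [289.7, 241.0]), (37, [316, 271, 8, 6], [319.6, 273.3])]
[(150, [371, 0, 8, 43], [374.9, 17.7]), (76, [431, 0, 7, 23], [433.9, 9.7]), (11, [541, 17, 6, 4], [543.7, 18.5]), (10, [431, 23, 3, 7], [432.4, 25.5]), (26, [429, 27, 5, 17], [430.8, 34.8]), (23, [371, 44, 5, 12], [373.1, 50.3]), (19, [371, 57, 4, 10], [372.9, 61.8]), (9, [426, 59, 4, 6], [427.7, 61.2]), (14, [371, 71, 3, 8], [371.9, 73.9]), (8, [271, 113, 2, 6], [271.5, 115.2]), (10, [281, 145, 7, 4], [284.5, 147.0]), (176, [621, 213, 19, 16], [632.3, 220.0]), (89, [623, 227, 13, 12], [628.3, 232.2]), (89, [625, 251, 13, 25], [631.0, 262.8]), (37, [473, 325, 12, 7], [478.3, 328.5]), (104, [259, 424, 27, 35], [274.1, 444.8]), (30, [290, 441, 21, 14], [301.7, 446.7])]
top [(185, [307, 184, 17, 16], [315.7, 191.8]), (108, [264, 195, 12, 12], [269.1, 200.7])]
[(12, [546, 101, 5, 12], [547.3, 106.5]), (9, [638, 139, 1, 9], [638.0, 143.0]), (142, [276, 164, 45, 13], [298.1, 169.9]), (82, [260, 198, 25, 21], [274.3, 212.0]), (46, [305, 201, 24, 14], [317.7, 209.1]), (84, [343, 212, 10, 14], [347.2, 218.1]), (27, [274, 260, 6, 6], [276.3, 262.7]), (231, [131, 298, 24, 14], [142.8, 304.8]), (244, [0, 384, 10, 37], [3.5, 400.2]), (10, [21, 391, 4, 8], [22.7, 394.6]), (39, [328, 465, 13, 15], [331.4, 470.1]), (8, [226, 476, 4, 4], [227.4, 477.5])]
cap (array([ 0.63780634, -0.03774567,  0.1149231 ]), [0.001886635508351609, 0.001886635508351463])
jar (array([0.62276813, 0.08166239, 0.07265022]), [0.0019298222670586, 0.0019298222670586177])
knob (array([0.46159037, 0.05689548, 0.09508886]), [0.0011178006845291365, 0.001117800684529187])
hinge [0.56096553 0.1523229  0.062     ] end [ 0.35321312 -0.03737585  0.062     ] knob [0.46139162 0.05531218 0.105     ] cap [ 0.63701062 -0.03907316  0.13      ]
431.807520070056 [[ 0.    -0.957 -0.29   0.084]
 [ 1.    -0.     0.001  0.001]
 [-0.001 -0.29   0.957  0.021]
 [ 0.     0.     0.     1.   ]]
```

```bash
cat >> h.py <<'E'
D=np.pi
def rot(yaw): return [D,0,yaw]
wrap=lambda a:(a+D)%(2*D)-D
E
python3 - <<'E'
from h import *
H=np.array([.562,.152]);
for off in (0,D):
  for k in (.93,.45,-.03):
    a=-1.445-k; p=H+.138*np.array([np.cos(a),np.sin(a)]); q=r.solve_ik([*p,.274],rot(wrap(a+off))); print("k",off,k,p,None if q is None else np.round(q,2))
for y in np.arange(-3,3.1,.5):
    q=r.solve_ik([.637,-.0385,.302],rot(y)); print(y,None if q is None else np.round(q,2))
E
```

```text
k 0 0.93 [0.46260157 0.05627147] [-0.63  0.28  0.43  2.2  -0.18  0.69  2.26]
k 0 0.45 [0.51803954 0.02118915] [ 0.65  0.54 -1.03  2.02  0.59  0.91  2.13]
k 0 -0.03 [0.58341302 0.01567142] [-0.95  0.81  1.2   1.97 -0.9   1.04 -2.3 ]
k 3.141592653589793 0.93 [0.46260157 0.05627147] [-0.94  0.36  0.82  2.22 -0.4   0.72 -0.65]
k 3.141592653589793 0.45 [0.51803954 0.02118915] [-0.8   0.45  0.8   2.1  -0.46  0.77 -0.04]
k 3.141592653589793 -0.03 [0.58341302 0.01567142] [-0.65  0.51  0.67  1.96 -0.43  0.82  0.41]
-3.0 [-0.52  0.55  0.66  1.81 -0.41  0.92  2.03]
-2.5 [-0.38  0.51  0.46  1.8  -0.28  0.9   2.42]
-2.0 [ 0.68  0.69 -1.03  1.74  0.66  1.1   2.15]
-1.5 [-0.81  0.84  1.2   1.82 -0.88  1.13 -2.36]
-1.0 [-0.81  0.84  1.2   1.82 -0.88  1.13 -1.86]
-0.5 [-0.81  0.84  1.2   1.82 -0.88  1.13 -1.36]
0.0 [-0.72  0.7   1.    1.82 -0.69  1.02 -1.01]
0.5 [-0.63  0.61  0.83  1.82 -0.54  0.96 -0.64]
1.0 [-0.61  0.6   0.79  1.82 -0.52  0.95 -0.16]
1.5 [-0.59  0.59  0.76  1.81 -0.49  0.94  0.32]
2.0 [-0.6   0.6   0.79  1.81 -0.51  0.95  0.84]
2.5 [-0.59  0.59  0.76  1.81 -0.5   0.94  1.32]
3.0 [-0.55  0.57  0.71  1.81 -0.46  0.93  1.79]
```

```bash
python3 - <<'E'
from h import *
def shot(n):
    r.hold(.3); c=get_calibration("wrist"); im=camera("wrist"); cv2.imwrite(f"pics/{n}.png",im[:,:,::-1]); np.save(f"pics/{n}.npy",c,allow_pickle=True)
    print(n,r.current_t(),np.round(r.current_tcp_pos(),4),blobs(im,*BLUE,100)[1])
r.reach([.60,-.02,.45],rot(1.7)); shot("w1")
r.reach([.48,.05,.45],rot(.78)); shot("w2")
a,b=(cv2.imread(f"pics/w{i}.png") for i in(1,2)); cv2.imwrite("pics/w12.png",cv2.resize(np.vstack([a,b]),(600,600*960//640))[:900]); 
E
```

```text
w1 3.275 [ 0.6    -0.0199  0.45  ] [(1391, [348, 64, 41, 43], [368.1, 85.4]), (2196, [338, 226, 58, 54], [367.6, 253.5])]
w2 4.8 [0.4801 0.0498 0.45  ] [(1478, [403, 24, 43, 45], [424.1, 46.1]), (2647, [539, 121, 60, 63], [569.4, 152.7])]
```

View pics/w1.png

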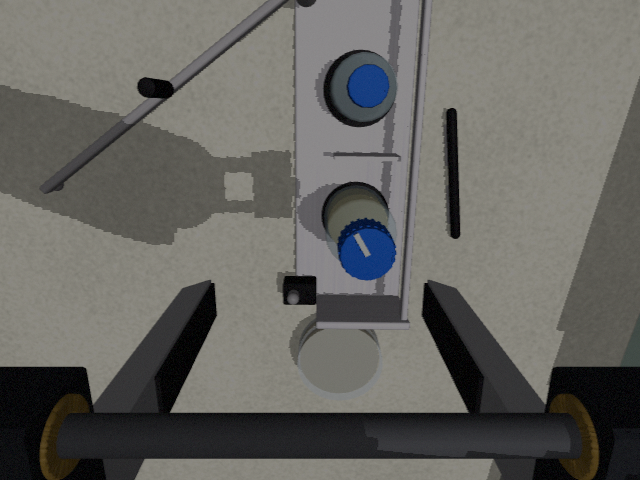

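View pics/w2.png

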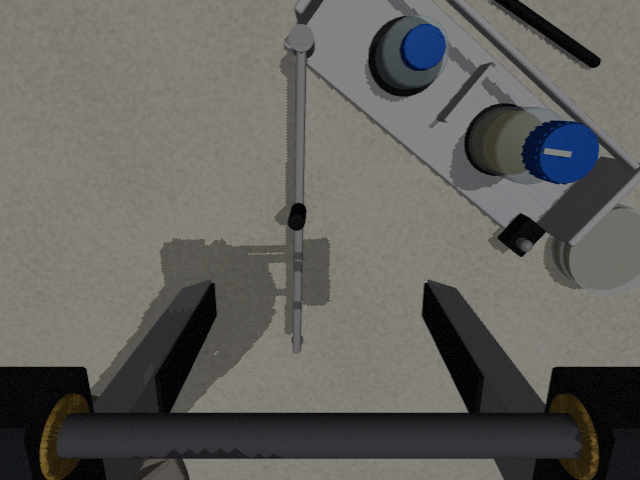

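w1: cap top centre at about (367,251), knob top (148,88), jar cap (368,85). w2: cap top (568,153), knob top (297,222), hinge top (300,39), bar end (297,350). The cap's white rib is visible in both.

```bash
python3 - <<'E'
from h import *
c1,c2=(np.load(f"pics/w{i}.npy",allow_pickle=True).item() for i in(1,2))
t=get_calibration("top"); s=get_calibration("scene")
P={}
for n,a,b in (("cap",(367,251),(568,153)),("jar",(368,85.5),(424,46)),("knob",(148,88),(297,222)),("hinge",None,(300,39))):
    if a: P[n],e=tri([ray(c1,a),ray(c2,b)]); print(n,P[n],e)
print("cap w/ z .13",onz(c1,(367,251),.1292),onz(c2,(568,153),.1292), "hinge z.065",onz(c2,(300,39),.065),onz(c2,(297,350),.062),"knob .105",onz(c1,(148,88),.105),onz(c2,(297,222),.105))
v=P["jar"][:2]-P["cap"][:2]; print("dist",np.linalg.norm(v),"rack yaw",np.arctan2(v[1],v[0])-D/2)
for c,a,b in((c1,(357,236),(369,256)),(c2,(545,152),(571,154))):
    p,q=onz(c,a,.129),onz(c,b,.129);print("rib ends",p[:2],q[:2],np.arctan2(*(q-p)[1::-1]))
E
```

```text
cap [ 0.63723362 -0.03112163  0.13494584] [0.0004057586484263417, 0.00040575864842639096]
jar [0.62545304 0.08359696 0.08223412] [0.0001594174046196181, 0.00015941740461959341]
knob [0.4661606  0.06010689 0.10071806] [0.0003014587676203546, 0.0003014587676203694]
cap w/ z .13 [ 0.6384323  -0.03268608  0.1292    ] [ 0.6388387  -0.03420096  0.1292    ] hinge z.065 [0.56543945 0.15457484 0.065     ] [ 0.36458784 -0.03483054  0.062     ] knob .105 [0.46799846 0.0603827  0.105     ] [0.46692431 0.06053886 0.105     ]
dist 0.11532188762272154 rack yaw 0.10233236586659955
rib ends [ 0.62939113 -0.02230203] [ 0.64055644 -0.03641078] -0.9013368716303553
rib ends [ 0.62819355 -0.02249678] [ 0.63995124 -0.0363243 ] -0.8661217517057085
```

```bash
cat > k.py <<'E'
from h import *
H=np.array([.565,.1545]); R=.138
def pose(a,z=.273): return [*(H+R*np.array([np.cos(a),np.sin(a)])),z]
def tang(a): f=np.array(r.current_force()[:2]); return f@[-np.sin(a),np.cos(a)], f@[np.cos(a),np.sin(a)]
E
python3 - <<'E'
from k import *
a=-2.374
r.reach(pose(a,.32),rot(a+D)); r.line_to(pose(a)); jaws.grip(.024)
print(r.current_t(),r.current_opening(),np.round(r.current_tcp_pos(),4),pose(a),np.round(r.current_force(),2))
for b in np.arange(a+.1,-1.58,.1):
    r.line_to(pose(b),rot(b+D)); print(round(b,3),r.current_t(),np.round(tang(b),2))
    if abs(tang(b)[0])>30: break
E
```

```text
7.0 0.02401818237234948 [0.4657 0.0587 0.273 ] [np.float64(0.4656973491566416), np.float64(0.05867211504221709), 0.273] [-0.65 -1.17 -0.01]
-2.274 7.25 [-0.18  0.24]
-2.174 7.5 [-0.64 -0.84]
-2.074 7.75 [-0.58  0.11]
-1.974 8.0 [-0.49 -0.49]
-1.874 8.25 [ 1.05 -0.1 ]
-1.774 8.5 [-0.43 -0.26]
-1.674 8.75 [ 0.44 -0.83]
```

```bash
python3 - <<'E'
from k import *
b=-1.674
while b<-1.34:
    b+=.015; r.line_to(pose(b),rot(b+D),.05); r.hold(.05); f=tang(b); print(round(b,3),r.current_t(),np.round(f,2))
    if abs(f[0])>18: break
r.hold(.3); print(np.round(tang(b),2)); cv2.imwrite("pics/top1.png",cv2.resize(camera("top")[150:270,200:380,::-1],None,fx=4,fy=4))
E
```

```text
-1.659 9.05 [-0.98  0.3 ]
-1.644 9.35 [-0.77 -0.08]
-1.629 9.65 [0.01 0.34]
-1.614 9.95 [-0.75  0.54]
-1.599 10.25 [-0.65  0.81]
-1.584 10.55 [-0.46  0.96]
-1.569 10.85 [-0.52  0.57]
-1.554 11.15 [-0.54 -0.05]
-1.539 11.45 [0.49 0.47]
-1.524 11.75 [-0.93  0.4 ]
-1.509 12.05 [-0.19 -0.93]
-1.494 12.35 [-0.34  0.7 ]
-1.479 12.65 [0.09 0.2 ]
-1.464 12.95 [-0.25 -0.4 ]
-1.449 13.25 [-0.9   0.38]
-1.434 13.55 [-0.74  0.94]
-1.419 13.85 [1.13 0.82]
-1.404 14.15 [-5.76  0.1 ]
-1.389 14.45 [-15.67  -1.87]
-1.374 14.75 [-25.3   -2.44]
[-25.32  -1.47]
```

View pics/top1.png

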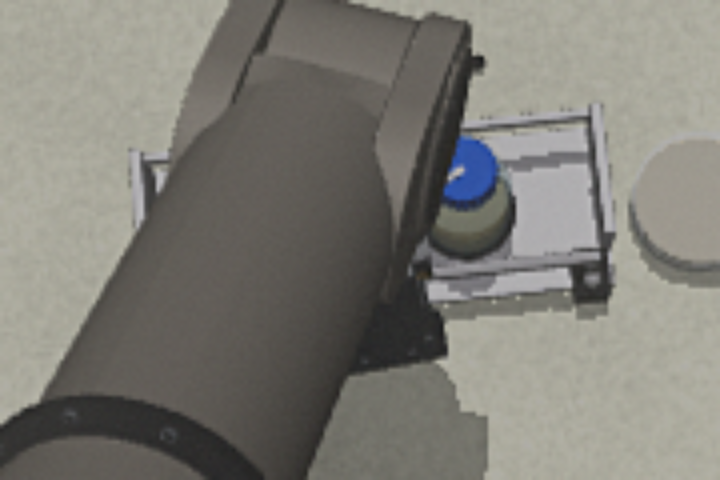

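The crop shows the bar across the rack front, its free end at the black catch at (590,275), but not whether it is latched. I'll push a little more while watching the actual tool position, then retreat and check.

```bash
python3 - <<'E'
from k import *
b=-1.374
def ang(): p=np.array(r.current_tcp_pos()[:2])-H; return np.arctan2(p[1],p[0])
print(b,ang(),tang(b))
for b in (-1.366,-1.358):
    r.line_to(pose(b),rot(b+D),.05); r.hold(.1); print(b,ang(),np.round(tang(b),1))
b=-1.42; r.line_to(pose(b),rot(b+D)); r.hold(.1); print(b,ang(),np.round(tang(b),1)); 
jaws.grip(.06); r.line_to(pose(b,.36),max_speed=.2)
r.reach([.60,-.02,.45],rot(1.7)); r.hold(.2)
np.save("pics/w3.npy",get_calibration("wrist"),allow_pickle=True); cv2.imwrite("pics/w3.png",camera("wrist")[:,:,::-1]); print(r.current_t())
E
```

```text
-1.374 -1.3955035741600912 (np.float64(-26.28714584039039), np.float64(-2.7236521759082657))
-1.366 -1.3919703243257469 [-33.5  -3.7]
-1.358 -1.3888105095999501 [-38.5  -4.8]
-1.42 -1.4163941058431648 [-0.7 -0.5]
18.1917
```

View pics/w3.png

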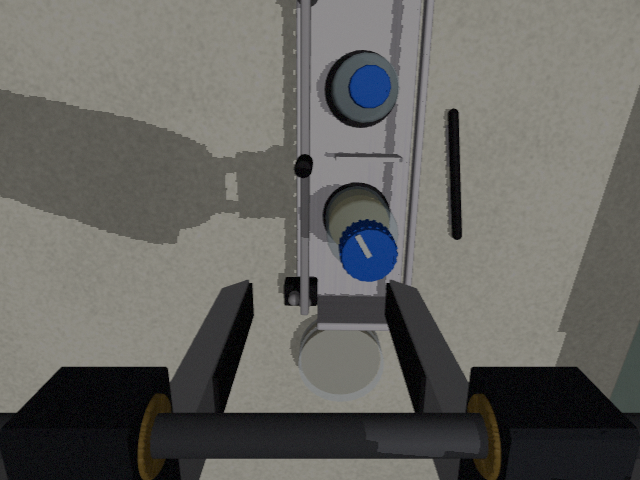

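The bar now lies along the rack front: x≈305 from (306,10) to (305,312), with the knob at (304,166) and the free end over the catch at (300,290). I'll compare its direction with the rail's and the hinge's.

```bash
python3 - <<'E'
from k import *
c=np.load("pics/w3.npy",allow_pickle=True).item(); im=cv2.imread("pics/w3.png")
g=cv2.cvtColor(im,cv2.COLOR_BGR2GRAY).astype(int)
for v in (60,130,215,260): print(v,g[v,288:320].tolist(),'|',g[v,398:440].tolist())
def an(a,b,z): p,q=onz(c,a,z),onz(c,b,z); return p[:2].round(4),q[:2].round(4),np.arctan2(*(q-p)[1::-1])
print("bar",an((306,30),(305,260),.062)); print("rail",an((430,10),(409,280),.07)); print("front edge",an((296,60),(298,260),.008)); print("knob",onz(c,(304,167),.105))
E
```

```text
60 [92, 92, 93, 92, 92, 91, 92, 92, 93, 116, 136, 141, 104, 89, 108, 114, 114, 115, 116, 117, 108, 95, 108, 135, 140, 141, 142, 141, 139, 141, 140, 142] | [96, 128, 140, 141, 141, 141, 140, 141, 141, 140, 140, 143, 141, 140, 140, 142, 140, 140, 130, 133, 136, 94, 53, 50, 80, 108, 129, 141, 140, 140, 130, 122, 133, 138, 138, 137, 138, 138, 139, 138, 140, 139]
130 [93, 96, 95, 96, 96, 96, 98, 96, 83, 111, 136, 142, 106, 92, 110, 114, 115, 116, 114, 114, 106, 91, 127, 142, 140, 141, 141, 142, 140, 139, 142, 140] | [141, 141, 142, 141, 141, 140, 142, 139, 140, 140, 141, 141, 139, 126, 135, 129, 84, 54, 54, 94, 117, 134, 140, 140, 138, 123, 126, 133, 135, 137, 134, 133, 137, 137, 138, 136, 136, 137, 136, 136, 135, 132]
215 [91, 88, 90, 91, 93, 93, 92, 91, 84, 107, 135, 115, 75, 68, 73, 74, 73, 72, 70, 71, 60, 74, 94, 98, 98, 96, 97, 96, 97, 95, 96, 95] | [142, 138, 140, 140, 140, 139, 133, 122, 129, 109, 70, 51, 76, 105, 127, 135, 136, 136, 126, 133, 137, 136, 136, 138, 137, 136, 136, 139, 140, 140, 138, 136, 136, 136, 135, 138, 137, 138, 136, 135, 137, 137]
260 [92, 91, 93, 92, 89, 90, 90, 93, 80, 82, 124, 137, 104, 93, 105, 111, 112, 109, 110, 106, 81, 123, 139, 141, 139, 139, 142, 142, 140, 137, 140, 139] | [139, 140, 138, 131, 116, 127, 91, 52, 54, 91, 114, 131, 135, 137, 136, 116, 123, 130, 130, 128, 130, 132, 133, 135, 137, 137, 137, 136, 135, 134, 132, 132, 135, 138, 139, 137, 135, 132, 131, 131, 132, 132]
bar (array([0.5719, 0.1188]), array([ 0.5939, -0.0695]), np.float64(-1.4541313730232526))
rail (array([0.6626, 0.1432]), array([ 0.6883, -0.0733]), np.float64(-1.4525014141786052))
front edge (array([0.5633, 0.1008]), array([ 0.5874, -0.0904]), np.float64(-1.4453278548770754))
knob [0.58376733 0.0195649  0.105     ]
```

The bar is at -1.454 rad and the rail at -1.4525, so it is shut. The bottle axis worked out from the knob is (0.6406,-0.0341), which agrees with the direct cap measurement. Next is the cap.

```bash
python3 - <<'E'
from h import *
C=[.6398,-.0345]; y=2.3; z=.302
r.reach([*C,.36],rot(y)); r.line_to([*C,z],rot(y),.1); jaws.grip(0.0); r.hold(.2)
print(r.current_t(),r.current_opening(),r.current_grasp_force(),np.round(r.current_force(),1),np.round(r.current_wrist_torque(),3),np.round(r.current_qpos(),2))
y0=y; 
while y0-y<2.75:
    y-=.1; z-=.004*.1/(2*D)
    q=r.solve_ik([*C,z],rot(y)); r.move_j(q); m=r.current_wrist_torque()
    print(round(y0-y,2),r.current_t(),np.round(m,2),round(r.current_grasp_force(),1))
    if abs(m[2])>.3: break
E
```

```text
20.25 0.0414135956238531 30.003762245178223 [-9.7 -6.1  6.6] [-1.662  2.316 -0.019] [-0.47  0.54  0.58  1.8  -0.36  0.91  1.  ]
0.1 20.5 [-1.57  2.32 -0.12] 30.0
0.2 20.75 [-1.58  2.28 -0.12] 30.0
0.3 21.0 [-1.52  2.17 -0.06] 30.0
0.4 21.25 [-1.51  2.11 -0.1 ] 30.0
0.5 21.5 [-1.5   2.05 -0.08] 30.0
0.6 21.75 [-1.5   1.88 -0.07] 30.0
0.7 22.0 [-1.48  1.81 -0.07] 30.0
0.8 22.25 [-1.54  1.75 -0.07] 30.0
0.9 22.5 [-1.5   1.61 -0.16] 30.0
1.0 22.75 [-1.61  1.5  -0.08] 30.0
1.1 23.0 [-1.62  1.39 -0.06] 30.0
1.2 23.25 [-1.25  1.08  0.42] 30.0
```

```bash
python3 - <<'E'
from h import *
C=[.6398,-.0345]; p=r.current_tcp_pos(); y=r.current_tcp_rot()[2]; print(np.round(p,4),y)
y=1.1; z=.302-.004*1.2/2/D
for i in range(2):
    y-=.05; r.move_j(r.solve_ik([*C,z],rot(y))); r.hold(.2); print(y,r.current_tcp_rot()[2],np.round(r.current_wrist_torque(),2),np.round(r.current_force(),1),r.current_grasp_force())
r.hold(.3); im=camera("wrist"); cv2.imwrite("pics/w4.png",im[:,:,::-1])
E
```

```text
[ 0.6395 -0.0353  0.3016] 1.098935968406746
1.05 1.0510770447186366 [-0.64  0.44  0.33] [-1.6 -2.1  5.2] 30.001157820224762
1.0 1.0028682747656854 [ 0.18 -0.55  0.36] [2.7 0.6 5.6] 30.00133126974106
```

View pics/w4.png

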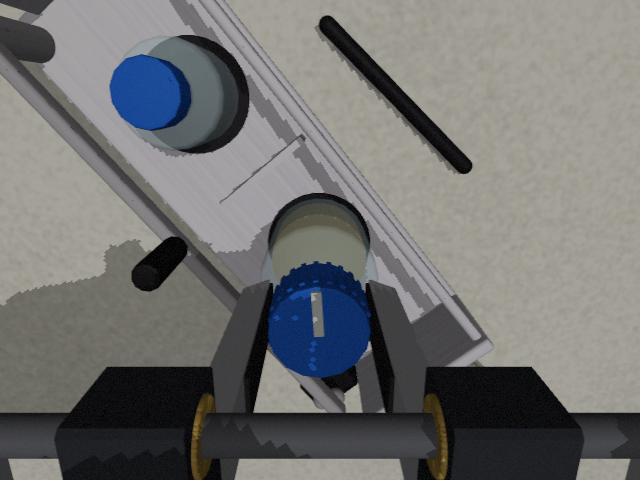

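Rib now runs from (320,335) to (315,292) in the wrist view, world angle about 1.11. It has turned about 1.15 rad from 2.26 while the tool turned 1.3, so the cap hit its stop and the fingers slipped. Now I back it off a quarter turn.

```bash
python3 - <<'E'
from h import *
C=[.6398,-.0345]; y=1.0; z=.302-.004*1.2/2/D
for i in range(16):
    y+=.1; z+=.004*.1/2/D; r.move_j(r.solve_ik([*C,z],rot(y)))
    if i%3==0: print(round(y,2),np.round(r.current_wrist_torque(),2),np.round(r.current_force(),1))
r.hold(.5); print(r.current_t(),r.current_tcp_rot()[2],r.current_grasp_force(),r.current_opening(),np.round(r.current_wrist_torque(),2))
w=get_calibration("wrist"); im=camera("wrist"); cv2.imwrite("pics/w5.png",np.hstack([im[220:400,220:420,::-1],cv2.imread("pics/w4.png")[220:400,220:420]]).repeat(2,0).repeat(2,1)[:, :800])
E
```

```text
1.1 [ 0.42 -0.24  0.05] [0.6 1.4 6.3]
1.4 [0.79 1.06 0.06] [-4.9  3.5  8.1]
1.7 [0.94 2.32 0.07] [-9.2  4.7 10.7]
2.0 [ 0.71  3.56 -0.01] [-15.7   3.2  12.9]
2.3 [0.25 4.51 0.05] [-17.7   0.7  15.7]
2.6 [-0.45  5.22  0.08] [-21.1  -2.2  17.3]
29.0 2.6011755871298017 30.006618797779083 0.041390792050921624 [-0.55  5.2   0.02]
```

View pics/w5.png

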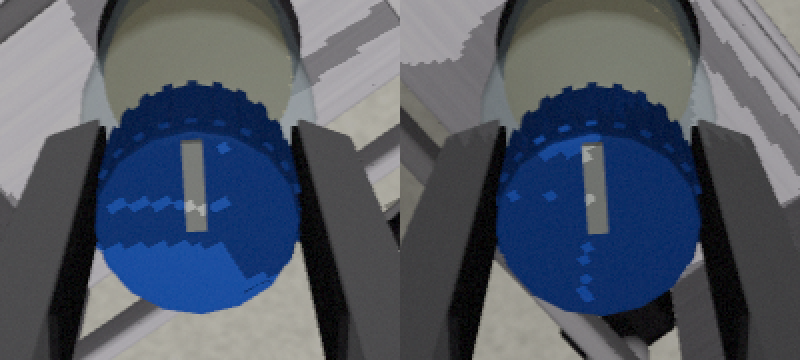

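The rib sits the same in the fingers before and after (crop (195,185) and (595,190)), so the cap turned the full 1.6 rad with the tool. The grip is 30 N.

```bash
python3 -c "
from workcell import *
print(job.close_job())"
```

```text
the job is handed in; nothing more can be done
None
```

I handed the job in at about 29 s with the keeper bar shut and the cap backed off about 1.6 rad from its stop, still held at 30 N; no verdict was returned, and the bar was last checked before the cap work.

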